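Balance, extend and lock a microscopy lamp boom

ROBOT

A 7-joint arm with a two-finger parallel gripper is mounted at the origin on the work surface. World frame = base frame: x ahead of the robot, y to its left, z up, the work surface at z = 0. Lengths are in mm, angles in rad, forces in N, time in s.
With the tool pointing down it reaches from about 400 to 900 mm from the base axis. Payload 5.6 kg.
Tool frame: the origin (TCP) lies midway between the tips of the shut fingers; the grasp point (between the pads) lies 19 mm behind it; z points along the fingers, y is the line along which they close (so a half turn about z gives the same grasp; the last joint's range is limited). The gripper opens to 92 mm and grips with 3 to 60 N. Pads are 20 mm wide; open, the fingers measure 128 mm over their backs; the gripper's body (75 mm by 189 mm) begins 69 mm behind the grasp point.
Start: joints at [1.256, 0.468, -0.012, 1.603, 0.006, 1.071, -0.056], TCP at [174.46, -626.158, 186.492] pointing down, gripper open.
Joint ranges: [-2.53, 2.53], [-0.31, 2.02], [-1.57, 1.55], [0.28, 2.44], [-1.29, 4.43], [0.15, 1.84], [-2.92, 2.92]. Speed limits (rad/s): [2.57, 2.57, 3.14, 3.14, 3.14, 3.14, 3.14].

INTERFACE

Orientations are given as a rotation vector (axis times angle).
In Python, from cell import robot, grip, kin, viewer gives the robot as it stands. Calls block until the motion is done:
- robot.movep(position, orientation): joint-space move of the TCP to a pose.
- robot.servo_line(position, feed=150, rotation=None): straight line of the TCP; rotation=None keeps the orientation; feed is the mean speed in mm/s.
- robot.goto_joints(angles): joint-space move.
- grip(opening, newtons=None): opening from 0.0 (shut) to 1.0 (fully open); newtons is the grip in N (None keeps the last); returns when the fingers have stopped.
- robot.hold(seconds).
- kin.ik(position, orientation): joint angles nearest the present ones, or None.
- robot.observe(): the state.
- viewer.read_camera(name): name is "side" or "top" or "wrist"; returns the picture (420x560x3 uint8, red, green, blue); there is no depth.
- viewer.camera_info(name): a dict with "camera_matrix" (3x3 intrinsics, pixels), "R" (3x3) and "t" (3): a world point X has camera coordinates R X + t. Camera axes: x right, y down, z forward; pixel columns grow to the right and rows downward; lengths in mm; the calibration is good to about 2 mm. A picture is of the moment at which its call begins: read the wrist's pose just before it. camera_info takes no time and is no camera call; for the wrist camera it gives the pose at the moment of the call.
A pose or a line that the arm cannot do raises robot.IKError and nothing moves.
- robot.job_done(): hands the job in; it is judged then, once.
Trained networks look in the newest picture that a camera, given by its name, has taken for a name from the list of things; names that differ only in an ending like _2 or _b are one class to them, and where a whole thing is asked for, a point or a joint stands for the part that bears it (a point fixed in the world has none). Each returns a list of dicts, best first, with "confidence" (0 to 1); they miss things now and then, are a little off and sometimes report something else, mostly with a low value. They report only what shows in the picture. A call takes as long as a camera call.
- viewer.silhouettes(name, camera): "mask" (420x560 bool, what is visible of it).
- viewer.pinpoint(name, camera): "at" ([x, y, z] in mm, in the coordinates of the camera as it stood for that picture, good to about 4 mm: a listed point, or the origin of a listed thing).
The state is a dict: "t": time; "joints": joint angles; "joint_velocities": joint speeds; "joint_torque": joint torques, N m; "tcp_pos": TCP position; "tcp_rot": TCP orientation; "contact_force": force on the tool from outside, world axes, zero at the start; "wrist_torque": the same for the moment, N m; "grip_width": opening from 0.0 (shut) to 1.0 (fully open); "grip_force": force on a finger pad.
Only numpy, scipy, OpenCV 4.12 (cv2) and the standard library are available. Lean on these libraries where they do the work, as an engineer would, in place of code of your own. Each camera call takes 0.05 s, during which the arm holds its last target. There are 200 camera calls.

TASK

Hang the dark counterweight saddle by its yellow fin over the middle of the lamp boom's round tail bar and let go of it. Then push the sprung sliding leg out until its black index lines up with the red mark clip and, while keeping it there, squeeze the orange cam lever fully shut against the blue grip plate; never shut the lever away from the mark. Finish while still holding: lever and plate pinched shut between the fingers, leg at the mark, with the clip and the things around left where they are.

Things in the scene. Friction and masses are not known exactly. Their poses are not given: they have to be found in the camera images.
- boom: White lamp boom stand, fixed. Origin: centre of its foot on the bench; z up, y along the boom from tail bar (-y) to lamp end (+y), x across. Sleeve 38 x 130 x 38 mm along y, axis at z 140 mm, foot 130 x 170 x 16 mm. Round steel tail bar, 16 mm diameter, axis at x 0, z 140 mm, from y -65 mm (sleeve face) to y -195 mm, then a 26 mm wide end cap: its middle is at y -130 mm.
- saddle: Loose upside-down U of dark steel, about 0.45 kg, standing on its legs. Origin: centre of underside, z up. Slot 30 mm wide (x), open along y, ceiling at z 64 mm; outside 58 (x) x 44 (y) mm, crown top z 76 mm. Yellow fin to pinch across x: 14 (x) x 40 (y) mm, z 76 to 110 mm. Hung on the bar, its y along the boom's (either way), its origin is 84 mm above the bench.
- leg (a joint): How far the sliding leg is run out of the sleeve towards boom +y, m: 0 retracted (a spring holds it there at the start) to 0.11. The spring pulls back with 3 N at 0, 5 N at 0.1: let go, the leg slides back even with the lever shut. The leg is a 20 mm square aluminium bar, top at z 150 mm; it carries blue plate, lever, white lamp plate and lamp.
- grip_center (a point): Point on the leg (boom x 0, z 175 mm) midway between the outer faces of the blue plate and the SHUT lever; axes as boom. Upright blue plate (leg_c0), fixed on the leg: x -18 to -6 mm, y -16 to 16, z -25 to 25 mm from here. Fingers closing across boom x, centred here, push the lever shut to -x and pinch it to the plate: 36 mm over the outer faces shut, up to 50 mm open.
- lever (a joint): Opening of the orange sliding cam lever, m: 0 fully shut, up to 0.014 open; starts 0.011 to 0.014. It slides straight along boom x, stays where it is left and takes about 4 N to move.
- lever_pad (a point): Centre of the outer (boom +x) face of the lever's upright orange pad (lever_c0), 12 (x) x 32 (y) x 50 (z) mm, parallel to the blue plate on its +x side; axes as boom. 18 mm from grip_center along x when shut, farther by the lever's opening.
- lamp_plate (a point): Centre of the sleeve-side face of the white upright cross plate on the leg, just beyond the blue and orange plates: 22 mm from grip_center towards boom +y, 6.5 mm below it. It spans x -50 to 50 mm, z 145 to 192 mm above the bench, 8 mm thick. Fingers astride the two plates can push it to boom +y with their sides to run the leg out. The lamp, 53 mm wide, hangs beyond.
- leg_index (a point): Tip of the black index arm of the leg, beside the ruler, at the y of the blue plate's centre, boom x 40 mm, 150 mm above the bench.
- mark (a point): Middle of the top of the red clip (28 x 10 x 12 mm): the length mark, boom x 49 mm, z 138 mm. It sits on the aluminium ruler (22 mm wide, top at z 133 mm, boom x 38 to 60 mm) beside the leg. The leg is at length when the index has the same boom y as this point; it lies 40 to 88 mm beyond the retracted index.
- reagent: Bystander: amber reagent bottle, 64 mm across, 130 mm tall; origin at the centre of its underside.
- beaker: Bystander: open glass beaker, 76 mm across, 90 mm tall; origin at the centre of its underside.
- slide_box: Bystander: flat blue slide box, 90 x 130 x 35 mm; origin at the centre of its underside.
- oil_jar: Bystander: small jar with black cap, 44 mm across, 50 mm tall; origin at the centre of its underside.
- tip_box: Bystander: grey box with green lid, 85 x 120 x 75 mm; origin at the centre of its underside.
- dish: Bystander: flat covered culture dish, 92 mm across, 14 mm tall; origin at the centre of its underside.

How it is judged:
By the outcome, as a careful person would: the job done as asked, in the order asked, and still so for the second after the job is handed in, while the arm keeps its last pose, push and grip.
It also fails if it takes over 48 s, if anything falls off the work surface, if the arm or the gripper's body presses on something with over 40 N, if the wrist force passes 120 N, or if a joint passes its speed limit or range.

## Working session

There is one attempt and no reset: what is moved stays moved. The work goes in short steps, each a Python script; the robot and the scene stay as the last script left them, time stands still between calls to the robot, and variables do not carry over. Pictures are saved under pics/ and viewed, at most 10 in all, crops included, and the job is handed in when it is done.

```bash
mkdir -p pics; ls
cat > h.py <<'E'
import numpy as np, cv2
from scipy.spatial.transform import Rotation as Ro
from cell import robot, grip, kin, viewer
def w(p,cam):
    i=viewer.camera_info(cam); return np.array(i["R"]).T@(np.array(p)-np.array(i["t"]))
def proj(X,cam):
    i=viewer.camera_info(cam); c=np.array(i["R"])@np.array(X,float)+np.array(i["t"]); p=np.array(i["camera_matrix"])@c; return p[:2]/p[2]
def rot(yaw): # tool down, tool y axis at angle yaw from world x
    y=np.array([np.cos(yaw),np.sin(yaw),0]); z=np.array([0,0,-1.]); x=np.cross(y,z)
    return Ro.from_matrix(np.c_[x,y,z]).as_rotvec()
E
python3 - <<'E'
from h import *
np.set_printoptions(precision=1,suppress=True)
ims=[]
for c in ("side","top"):
    im=viewer.read_camera(c); ims.append(im)
    cv2.imwrite(f"pics/{c}0.png",im[:,:,::-1])
    for n in ["boom","saddle","grip_center","lever_pad","lamp_plate","leg_index","mark","reagent","beaker","slide_box","oil_jar","tip_box","dish"]:
        for d in viewer.pinpoint(n,c)[:2]: print(c,n,round(d["confidence"],2),w(d["at"],c))
    i=viewer.camera_info(c); print(c,"campos",-np.array(i["R"]).T@np.array(i["t"]),np.array(i["camera_matrix"])[0,0])
o=robot.observe(); print(o["t"],o["tcp_rot"],o["contact_force"],Ro.from_rotvec(o["tcp_rot"]).as_matrix())
E
```

```text
pics
side boom 0.66 [506.4   0.1   1.4]
side saddle 0.93 [ 536.8 -339.5    0. ]
side saddle 0.51 [670.3 471.5   3.2]
side grip_center 0.93 [521.8 129.  178.8]
side lever_pad 0.63 [554.5 130.8 176. ]
side leg_index 0.59 [563.2 130.2 149.4]
side reagent 0.77 [ 730.6 -234.6    5. ]
side beaker 0.85 [ 684.  -429.8    0.9]
side slide_box 0.82 [673.3 469.5   4.5]
side slide_box 0.59 [755.7 195.5  -2.3]
side oil_jar 0.61 [756.9 198.3  -5. ]
side tip_box 0.85 [769.4 -15.9  -2.5]
side tip_box 0.69 [672.1 473.1   2. ]
side dish 0.67 [420.3 460.7  -2.2]
side dish 0.52 [759.  196.6  -2.1]
side campos [ 444.6 -564.   905.1] 378.99869367654406
top saddle 0.57 [ 535.8 -333.8   -0.7]
top saddle 0.29 [511.1   4.6   1.7]
top grip_center 0.74 [523.4 140.1 177.2]
top lamp_plate 0.8 [521.9 159.4 163.3]
top leg_index 0.78 [561.2 135.3 152.1]
top mark 0.58 [577.2 201.7 137.8]
top reagent 0.73 [ 731.  -233.2    3.6]
top beaker 0.6 [ 680.3 -424.     1.2]
top beaker 0.44 [523.5 139.3 179.5]
top slide_box 0.96 [672.9 470.6   1.2]
top oil_jar 0.44 [752.7 203.    0.5]
top tip_box 0.88 [765.2 -12.6  -4.8]
top tip_box 0.72 [578.3 197.9 139.5]
top dish 0.57 [417.  462.6   1.2]
top campos [ 355.5   56.1 1497.5] 449.33871208864304
1.4 [ 3.1  0.4 -0. ] [-0.6 -0.6  0.5] [[ 1.   0.3 -0. ]
 [ 0.3 -1.  -0. ]
 [-0.   0.  -1. ]]
```

View pics/side0.png

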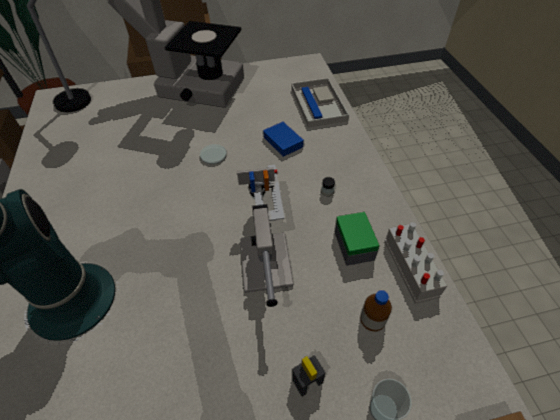

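View pics/top0.png

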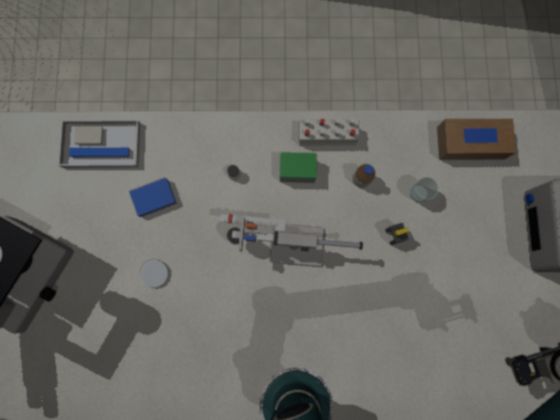

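The side picture shows the boom tail cap at about (271,301), the plates at about (262,180) and the saddle at about (308,374). The top picture shows the tail cap at (361,245), the clip at (230,218) and the saddle at (398,232). The network positions agree with both, so I'll take wrist views for precision.

```bash
cat > s1.py <<'E'
from h import *
np.set_printoptions(precision=1,suppress=True)
i=viewer.camera_info("wrist"); o=robot.observe()
T=Ro.from_rotvec(o["tcp_rot"]).as_matrix()
cp=-np.array(i["R"]).T@np.array(i["t"]); print("cam in tool",T.T@(cp-o["tcp_pos"]),"axes(cols) in tool\n",T.T@np.array(i["R"]).T, i["camera_matrix"][0][0])
def look(tag,names):
    im=viewer.read_camera("wrist"); cv2.imwrite(f"pics/{tag}.png",im[:,:,::-1])
    for n in names:
        for d in viewer.pinpoint(n,"wrist")[:2]: print(tag,n,round(d["confidence"],2),w(d["at"],"wrist"))
    for n in names:
        if n in("saddle","boom"):
            for d in viewer.silhouettes(n,"wrist")[:1]:
                np.save(f"pics/{tag}_{n}.npy",d["mask"])
    i=viewer.camera_info("wrist"); np.savez(f"pics/{tag}_cam.npz",**{k:np.array(i[k]) for k in("camera_matrix","R","t")})
robot.movep([535,-390,340],rot(0)); look("w1",["saddle","boom"])
robot.movep([520,60,420],rot(0)); look("w2",["boom","grip_center","lever_pad","lamp_plate","leg_index","mark"])
print(robot.observe()["t"],robot.observe()["joints"])
E
python3 s1.py
```

```text
cam in tool [  76.    -0.7 -198.5] axes(cols) in tool
 [[ 0.  -1.  -0.3]
 [ 1.   0.   0. ]
 [ 0.  -0.3  1. ]] 293.150533557463
w1 saddle 0.63 [ 540.9 -338.4    4.5]
w2 boom 0.66 [508.    3.6  -0.2]
w2 grip_center 0.94 [521.1 136.7 176. ]
w2 lever_pad 0.48 [559.8 124.  175.5]
w2 lamp_plate 0.77 [520.4 157.4 166.6]
w2 leg_index 0.57 [559.4 133.5 153.8]
w2 mark 0.42 [579.4 203.3 135.4]
5.4 [ 0.4  0.2 -0.7  1.5  0.1  1.5 -0.3]
```

View pics/w1.png

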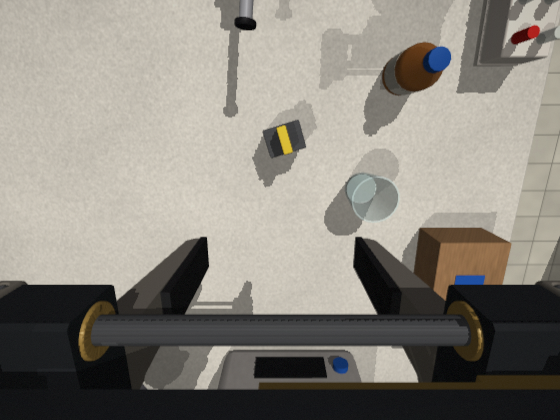

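View pics/w2.png

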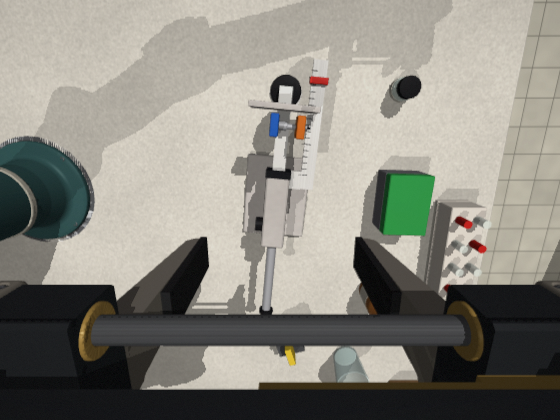

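The first wrist picture shows the saddle fin at (285,140) and the bar's end cap at (246,22). The second shows the bar running from (270,247) to (266,310), the blue plate at (274,125), the orange lever at (301,127) and the clip at (319,81).

```bash
cat > s2.py <<'E'
import numpy as np, cv2
np.set_printoptions(precision=1,suppress=True,linewidth=150)
def ray(tag,uv,z):
    c=np.load(f"pics/{tag}_cam.npz"); K,R,t=c["camera_matrix"],c["R"],c["t"]
    uv=np.atleast_2d(uv).astype(float); d=(R.T@np.linalg.inv(K)@np.c_[uv,np.ones(len(uv))].T).T; o=-R.T@t
    return o+d*((z-o[2])/d[:,2])[:,None]
im=cv2.imread("pics/w1.png"); hsv=cv2.cvtColor(im,cv2.COLOR_BGR2HSV)
def blob(hsv,lo,hi,box):
    m=cv2.inRange(hsv,lo,hi); b=np.zeros_like(m); u0,v0,u1,v1=box; b[v0:v1,u0:u1]=m[v0:v1,u0:u1]
    v,u=np.nonzero(b); return np.c_[u,v]
def rect(P): return cv2.minAreaRect(P[:,:2].astype(np.float32))
y=blob(hsv,(20,120,60),(35,255,255),(255,110,320,175)); print("fin",rect(ray("w1",y,110)))
# bright top only
v=hsv[y[:,1],y[:,0],2]; print(np.percentile(v,[5,25,50,75,95])); 
yb=y[v>0.75*np.percentile(v,90)]; print("fin bright",rect(ray("w1",yb,110)),len(yb),len(y))
im=cv2.imread("pics/w2.png"); hsv=cv2.cvtColor(im,cv2.COLOR_BGR2HSV)
for n,lo,hi,box,z in [("red",(0,150,60),(6,255,255),(300,65,335,95),138),("blue",(105,120,40),(125,255,255),(260,105,285,145),200),("orange",(7,150,60),(18,255,255),(285,105,315,145),200)]:
    p=blob(hsv,lo,hi,box); print(n,len(p),rect(ray("w2",p,z)))
# bar and sleeve edges via gradient
g=cv2.cvtColor(im,cv2.COLOR_BGR2GRAY)
for r in list(range(185,245,10))+list(range(252,306,8)): print(r,g[r,252:300])
cv2.imwrite("pics/c2.png",cv2.resize(im[55:320,225:345],None,fx=2.25,fy=2.25,interpolation=cv2.INTER_CUBIC))
E
python3 s2.py
```

```text
fin ((539.2565307617188, -332.6507568359375), (14.547978401184082, 40.09889602661133), 16.77533721923828)
[111.7 197.2 217.  218.  218. ]
fin bright ((539.3181762695312, -332.70599365234375), (12.516316413879395, 38.29616165161133), 16.740758895874023) 244 294
red 121 ((577.2288208007812, 203.18548583984375), (9.189579963684082, 26.812179565429688), 85.65479278564453)
blue 194 ((510.4188232421875, 138.4813232421875), (30.873510360717773, 11.35334587097168), 84.91522216796875)
orange 209 ((546.4186401367188, 135.16436767578125), (30.127775192260742, 12.687284469604492), 83.92222595214844)
185 [115 149 187 129 115 115 114 114 115 116 116 116 117  97 143 175 183 184 184 183 184 184 184 183 182 185 186 185 184 182 181 181 180 180 182 170 150
 159 172 182 181 203 210 212 212 211 214 210]
195 [129 114 114 113 113 113 112 114 115 116 116 115  95 142 167 180 182 182 180 181 181 181 180 181 181 181 181 180 182 181 181 181 180 180 170 147  93
  85  85 152 160 160 160 160 161 161 160 159]
205 [115 114 113 113 113 113 114 115 114 115 116 102 140 166 183 184 181 182 182 181 182 182 182 180 181 18
[... 1381 characters left out ...]
3 205 204 206 209 213 212 209 206 209 209 210 211 212 209
 207 207 208 213 212 213 209 208 206 207 208]
284 [125 123 124 125 195 204 205 203 201 202 205 177 120 131 148 160 162 158 153 135 134 202 212 211 212 211 212 212 210 207 204 205 203 202 205 208 212
 210 208 207 205 207 212 207 210 204 206 210]
292 [126 123 121 157 200 208 208 207 209 208 207 131 126 144 158 164 161 155 141 131 201 207 205 204 201 200 204 206 210 208 208 206 208 204 203 207 208
 206 206 208 209 207 204 204 206 205 207 206]
300 [122 122 195 202 202 202 204 209 208 208 141 123 139 154 160 162 156 145 122 195 207 203 206 209 208 208 211 209 203 202 200 203 207 202 202 203 204
 202 204 207 206 208 207 205 206 209 207 203]
```

View pics/c2.png

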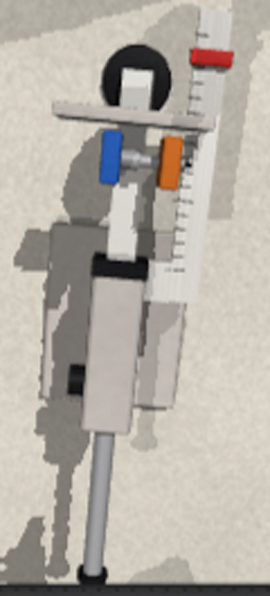

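```bash
cat >> s2.py <<'E'
print("=====")
E
cat > s3.py <<'E'
import io,contextlib
with contextlib.redirect_stdout(io.StringIO()):
    from s2 import *
def mid(r,lo,hi,dark):  # subpixel-ish edges: largest gradients left/right
    row=cv2.GaussianBlur(g,(1,3),0)[r].astype(float); d=np.abs(np.diff(row))
    m=(lo+hi)//2; a=lo+np.argmax(d[lo:m]); b=m+np.argmax(d[m:hi]); return (a+b)/2+.5
pts=[]
for r in range(256,306,3):
    c=int(round(270.7-(r-252)*.094)); p=ray("w2",[[mid(r,c-8,c+8,1),r]],140)[0]; pts.append(p)
bar=np.array(pts); 
p=np.polyfit(bar[:,1],bar[:,0],1); print("bar slope",p[0],"x at y=-130:",np.polyval(p,-130),"resid",np.std(bar[:,0]-np.polyval(p,bar[:,1])),bar[[0,-1]])
sl=[]
for r in range(187,230,4):
    c=int(round(277-(r-187)*.094)); 
    row=g[r].astype(float); L=[u for u in range(c-16,c) if row[u]<=158<row[u+1]][-1]; Rr=[u for u in range(c,c+16) if row[u]>=176>row[u+1]][0]
    f=lambda u,t:u+(t-row[u])/(row[u+1]-row[u])
    sl.append(ray("w2",[[ (f(L,158)+f(Rr,176))/2,r]],159)[0])
sl=np.array(sl); q=np.polyfit(sl[:,1],sl[:,0],1); print("sleeve",q, "x at 0",q[1],"resid",np.std(sl[:,0]-np.polyval(q,sl[:,1])))
print("bar x at0",p[1])
# sleeve tail face top edge and cap y
for uv,z in [((273,247),159),((265.5,307),140)]: print(uv,ray("w2",[uv],z))
allp=np.r_[bar,sl]; a=np.polyfit(allp[:,1],allp[:,0],1); print("joint",a,"yaw",-np.arctan(a[0]))
E
python3 s3.py
```

```text
bar slope 0.093645146993807 x at y=-130: 497.5404111535351 resid 0.41163493671474793 [[ 501.2  -86.   140. ]
 [ 492.8 -183.5  140. ]]
sleeve [  0.1 509. ] x at 0 509.03936644619336 resid 0.11404499137951218
bar x at0 509.71428026273003
(273, 247) [[507.1 -60.6 159. ]]
(265.5, 307) [[ 491.8 -189.9  140. ]]
joint [  0.1 509.1] yaw -0.08924228236877739
```

Boom yaw is about -0.09, origin (509.6, 4.2), grip centre (522.3, 137.4) and leg travel about 70.6 mm. These agree with the given sizes: clip at boom x 49.3, lever opening 12 mm. I'll pick and hang the saddle next.

```bash
cat > s4.py <<'E'
from h import *
np.set_printoptions(precision=2,suppress=True)
s=[539.3,-332.9]; b=[497.8,-125.3]; Y=-0.0905
def st(t): o=robot.observe(); print(t,round(o["t"],2),o["tcp_pos"],o["contact_force"],round(o["grip_width"],3),o["grip_force"])
robot.movep(s+[150],rot(.293)); robot.servo_line(s+[81],feed=100); grip(0.0,40); st("gripped")
robot.servo_line(s+[255],feed=150); st("lifted")
robot.movep(b+[255],rot(Y)); robot.servo_line(b+[172],feed=120); st("near")
robot.servo_line(b+[166.5],feed=30); st("low")
viewer.read_camera("side"); 
for d in viewer.pinpoint("saddle","side")[:1]: print(d["confidence"],w(d["at"],"side"))
im=viewer.read_camera("wrist"); cv2.imwrite("pics/held.png",im[:,:,::-1])
E
python3 s4.py
```

```text
gripped 9.2 [ 538.98 -333.02   80.93] [-0.9  -0.86  0.24] 0.123 39.999902844429016
lifted 10.51 [ 538.66 -332.62  253.76] [-0.1  -0.31 -3.79] 0.129 39.98981595039368
near 12.21 [ 498.47 -125.57  172.54] [ 0.79  0.21 -4.07] 0.126 39.991711378097534
low 12.54 [ 497.76 -125.35  166.59] [ 0.41  1.01 -4.28] 0.13 39.988306760787964
0.83 [ 496.18 -127.91   84.67]
```

View pics/held.png

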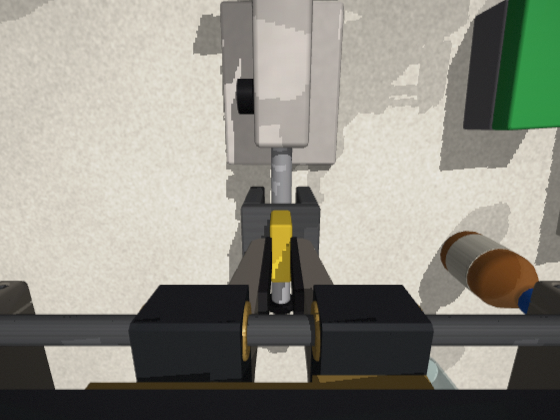

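The slot is astride the bar: bar at (282,170), crown at (280,215). I'll lower it onto the bar, let go, check the result and take a closer view of the leg.

```bash
cat > s5.py <<'E'
from h import *
np.set_printoptions(precision=2,suppress=True)
b=[497.8,-125.3]; Y=-0.0905
def st(t): o=robot.observe(); print(t,round(o["t"],2),o["tcp_pos"],o["contact_force"],round(o["grip_width"],3),o["grip_force"])
for z in (165.5,164.5,163.5,162.5,161.5):
    robot.servo_line(b+[z],feed=20); st(z)
    if robot.observe()["contact_force"][2]>-1.5: break
grip(0.45); robot.servo_line(b+[240],feed=150); st("up")
viewer.read_camera("side")
for d in viewer.pinpoint("saddle","side")[:1]: print(d["confidence"],w(d["at"],"side"))
ey=np.array([.0904,.9959]); p=np.array([509.6,4.2])+165*ey
robot.movep([*p,300],rot(Y)); grip(0.8)
im=viewer.read_camera("wrist"); cv2.imwrite("pics/w3.png",im[:,:,::-1])
i=viewer.camera_info("wrist"); np.savez("pics/w3_cam.npz",**{k:np.array(i[k]) for k in("camera_matrix","R","t")})
for n in ["saddle","grip_center","lever_pad","lamp_plate","leg_index","mark"]:
    for d in viewer.pinpoint(n,"wrist")[:1]: print(n,d["confidence"],w(d["at"],"wrist"))
st("hover")
E
python3 s5.py
```

```text
165.5 12.94 [ 497.73 -125.29  165.45] [ 0.69  0.84 -3.87] 0.121 39.98953700065613
164.5 13.19 [ 498.05 -125.24  164.72] [ 0.38  0.28 -1.8 ] 0.124 39.995033740997314
163.5 13.44 [ 498.68 -125.32  164.53] [-0.28  1.25  6.18] 0.124 40.07698184810579
up 14.7 [ 497.25 -125.36  239.34] [-1.16  0.68 -0.29] 0.446 0.0
0.57 [ 499.63 -130.19   82.43]
saddle 0.93 [ 500.51 -129.69   85.76]
grip_center 0.64 [521.24 140.48 178.96]
lever_pad 0.92 [559.97 131.22 174.98]
lamp_plate 0.82 [520.9  154.63 167.63]
mark 0.51 [577.97 204.6  133.98]
hover 16.93 [524.5  168.56 300.01] [-0.2   0.08 -0.42] 0.797 0.0
```

View pics/w3.png

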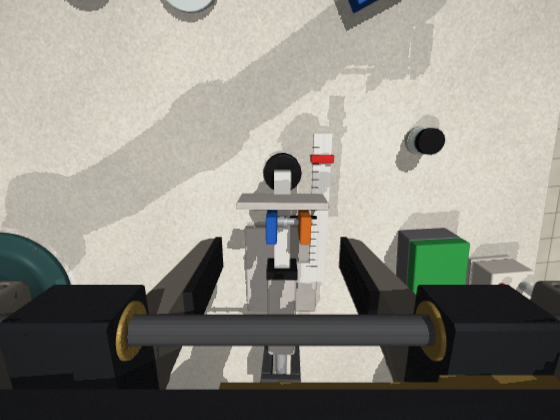

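The saddle hangs on the bar. This picture shows the blue plate at (271,227), the orange lever at (305,227), the lamp plate edge at (283,201), the index just right of the orange lever and the clip at (322,159). I'll refine from the near edges of the top faces.

```bash
cat > s6.py <<'E'
import io,contextlib
with contextlib.redirect_stdout(io.StringIO()):
    from s2 import *
c,s=np.cos(-.0905),np.sin(-.0905); M=np.array([[c,s],[-s,c]]); O=np.array([509.6,4.2])
def an(tag,boxes):
    im=cv2.imread(f"pics/{tag}.png"); hsv=cv2.cvtColor(im,cv2.COLOR_BGR2HSV)
    for (n,lo,hi,z),box in zip([("red",(0,150,60),(6,255,255),138),("blue",(105,120,40),(125,255,255),200),("orange",(7,150,60),(18,255,255),200)],boxes):
        p=blob(hsv,lo,hi,box); cx=int(np.median(p[:,0]))
        P=(ray(tag,p,z)[:,:2]-O)@M.T
        print(tag,n,"x",P[:,0].min(),P[:,0].max(),"y",P[:,1].min(),P[:,1].max())
        col=[cv2.cvtColor(im,cv2.COLOR_BGR2RGB)[v,cx].tolist() for v in range(p[:,1].min()-2,p[:,1].max()+3)]; print(p[:,1].min(),p[:,1].max(),col)
an("w2",[(300,65,335,95),(260,105,285,145),(285,105,315,145)])
an("w3",[(305,145,340,175),(260,200,285,255),(292,200,320,255)])
E
python3 s6.py; grep -n . /dev/null
```

```text
w2 red x 35.91007832037505 62.833554322465496 y 199.52739853602966 208.85784261004196
77 84 [[204, 201, 196], [197, 162, 157], [187, 65, 59], [185, 48, 43], [181, 44, 40], [178, 43, 39], [176, 41, 37], [177, 40, 35], [146, 33, 29], [84, 69, 67], [103, 101, 99], [153, 151, 148]]
w2 blue x -17.006544930933153 -5.645754320125689 y 118.36935510540445 149.25027918709475
113 136 [[183, 178, 168], [106, 112, 128], [48, 87, 155], [38, 90, 176], [40, 92, 178], [40, 92, 178], [40, 91, 177], [41, 92, 177], [41, 92, 177], [41, 91, 178], [41, 92, 178], [40, 91, 178], [42, 92, 177], [38, 91, 176], [40, 91, 177], [41, 91, 177], [40, 91, 176], [39, 89, 175], [38, 89, 175], [37, 89, 174], [38, 90, 175], [38, 89, 175], [38, 88, 174], [37, 87, 173], [36, 84, 166], [52, 79, 133], [99, 101, 106], [127, 124, 116]]
w2 orange x 18.415888766694774 31.247528808095012 y 118.7295872947655 148.7403257704982
116 138 [[172, 164, 152], [173, 126, 100], [198, 103, 37], [201, 107, 38], [200, 105, 38], [200, 105, 38], [200, 106, 39], [200, 106, 39], [199, 105, 39], [199, 105, 37], [200, 105, 38], [200, 105, 38], [200,
[... 1203 characters left out ...]
]
w3 orange x 18.242086214379384 32.15110466423556 y 118.45086639637287 156.03602914163898
210 243 [[201, 195, 187], [167, 158, 150], [78, 47, 26], [73, 36, 11], [101, 51, 13], [126, 65, 19], [127, 66, 21], [127, 65, 21], [128, 66, 22], [163, 84, 27], [200, 102, 34], [202, 105, 36], [204, 106, 37], [204, 106, 37], [203, 105, 36], [203, 106, 37], [203, 105, 36], [203, 105, 36], [203, 104, 36], [203, 104, 36], [203, 105, 37], [203, 104, 35], [203, 104, 36], [203, 104, 37], [204, 106, 37], [203, 105, 36], [203, 104, 36], [203, 104, 36], [202, 104, 36], [202, 104, 35], [203, 105, 37], [202, 104, 35], [201, 103, 34], [203, 105, 38], [203, 105, 37], [196, 101, 33], [175, 116, 85], [161, 148, 138]]
```

```bash
cat >> h.py <<'E'
Yw=-0.0905; c_,s_=np.cos(Yw),np.sin(Yw); O=np.array([509.6,4.2])
def B(x,y,z): p=O+x*np.array([c_,s_])+y*np.array([-s_,c_]); return [p[0],p[1],z]
def inv(p): d=np.array(p[:2])-O; return np.array([d@[c_,s_],d@[-s_,c_],p[2]])
def st(t):
    o=robot.observe(); f=o["contact_force"]; F=np.array([f[0]*c_+f[1]*s_,-f[0]*s_+f[1]*c_,f[2]])
    print(t,round(o["t"],2),inv(o["tcp_pos"]).round(2),"F",F.round(2),round(o["grip_width"],3),round(float(o["grip_force"]),1)); return F
E
cat > s7.py <<'E'
from h import *
np.set_printoptions(precision=2,suppress=True)
grip(0.88)
robot.servo_line(B(.9,133.8,300)); robot.servo_line(B(.9,133.8,158),feed=120); st("down")
for y in (142,145,148,151,156): robot.servo_line(B(.9,y,158),feed=40); st(y)
robot.servo_line(B(.9,213,158),feed=50); st("pushed"); robot.hold(.2); st("held")
for cam in("wrist","top","side"):
    im=viewer.read_camera(cam); cv2.imwrite(f"pics/p_{cam}.png",im[:,:,::-1])
    i=viewer.camera_info(cam); np.savez(f"pics/p_{cam}_cam.npz",**{k:np.array(i[k]) for k in("camera_matrix","R","t")})
    for n in ["grip_center","lamp_plate","leg_index","mark"]:
        for d in viewer.pinpoint(n,cam)[:1]: print(cam,n,round(d["confidence"],2),inv(w(d["at"],cam)))
st("end")
E
python3 s7.py
```

```text
down 18.94 [  1.41 134.08 158.72] F [-0.01  0.05 -0.44] 0.882 0.0
142 19.3 [  0.91 142.46 158.21] F [1.5  0.54 0.16] 0.879 0.0
145 19.55 [  0.97 144.28 157.95] F [-0.87 -2.87  1.28] 0.876 1.3
148 19.8 [  1.02 147.74 157.95] F [ 1.84 -3.21  1.27] 0.881 1.6
151 20.05 [  1.02 151.21 157.97] F [ 1.26 -3.17  0.44] 0.883 1.4
156 20.32 [  1.02 156.29 157.96] F [ 1.47 -2.28  0.06] 0.876 1.4
pushed 21.62 [  1.22 213.13 157.99] F [ 2.84 -3.65  0.15] 0.879 2.0
held 21.82 [  1.18 212.92 158.02] F [ 2.65 -4.41 -0.17] 0.883 2.0
wrist grip_center 0.83 [ -0.64 202.43 176.75]
wrist lamp_plate 0.9 [ -3.26 222.86 168.52]
wrist leg_index 0.96 [ 36.88 202.79 155.7 ]
wrist mark 0.53 [ 51.79 202.05 137.44]
top grip_center 0.35 [ 208.88 -414.74    1.37]
top leg_index 0.63 [256.14   7.71   0.25]
top mark 0.49 [ 208.97 -415.98   -2.16]
side grip_center 0.91 [ -0.56 195.69 179.67]
side lamp_plate 0.82 [  1.55 218.82 166.78]
side leg_index 0.91 [ 43.15 196.6  150.32]
side mark 0.42 [ 52.12 202.75 138.31]
end 22.57 [  1.18 212.88 158.03] F [ 3.81 -3.98 -0.36] 0.881 2.0
```

View pics/p_wrist.png

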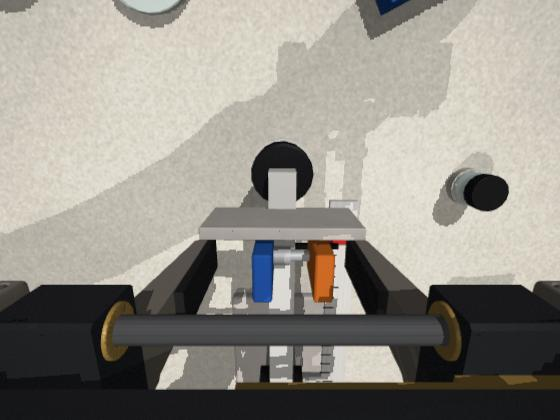

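The wrist picture shows the lamp plate pushed by the fingers, near edges of the plates at about row 301, and the near edge of the clip just visible at (338,243). I'll measure both edges.

```bash
cat > s8.py <<'E'
import io,contextlib
with contextlib.redirect_stdout(io.StringIO()):
    from s6 import *
im=cv2.cvtColor(cv2.imread("pics/p_wrist.png"),cv2.COLOR_BGR2RGB)
B2=lambda u,v,z:((ray("p_wrist",[[u,v]],z)[0,:2]-O)@M.T)
for u in (334,338,342): print(u,[(v,im[v,u].tolist()) for v in range(236,250)])
for u in (260,266): print(u,[(v,im[v,u].tolist()) for v in range(268,306) if v<277 or v>296])
for u in (322,327): print(u,[(v,im[v,u].tolist()) for v in range(266,306) if v<277 or v>296])
for u in (225,283,340): print(u,[(v,int(im[v,u].sum())) for v in range(204,246)])
for v in (240,241,242,243,244,245): print("clip row",v,B2(338,v,138))
for v in (270,300,301,302): print("blue row",v,B2(263,v,200),"or",B2(325,v,200))
for v in (224,225,226,227,238,239,240): print("lamp row",v,B2(283,v,192))
E
python3 s8.py
python3 - <<'E'
import cv2
im=cv2.imread("pics/p_wrist.png")[195:315,190:380]; cv2.imwrite("pics/c3.png",cv2.resize(im,None,fx=4,fy=4,interpolation=cv2.INTER_NEAREST))
E
```

```text
334 [(236, [201, 195, 186]), (237, [200, 193, 185]), (238, [199, 192, 184]), (239, [183, 163, 158]), (240, [181, 92, 89]), (241, [204, 39, 35]), (242, [164, 31, 27]), (243, [43, 9, 11]), (244, [10, 10, 11]), (245, [12, 11, 11]), (246, [8, 10, 12]), (247, [14, 15, 14]), (248, [14, 13, 12]), (249, [153, 151, 146])]
338 [(236, [203, 196, 188]), (237, [202, 195, 187]), (238, [200, 193, 185]), (239, [184, 165, 157]), (240, [183, 92, 88]), (241, [206, 37, 33]), (242, [203, 38, 34]), (243, [163, 33, 30]), (244, [92, 53, 52]), (245, [97, 95, 93]), (246, [118, 116, 113]), (247, [117, 114, 113]), (248, [140, 137, 134]), (249, [190, 187, 181])]
342 [(236, [204, 195, 188]), (237, [202, 195, 187]), (238, [201, 193, 186]), (239, [186, 167, 160]), (240, [183, 94, 90]), (241, [205, 39, 35]), (242, [206, 39, 34]), (243, [203, 38, 33]), (244, [176, 94, 90]), (245, [178, 174, 169]), (246, [219, 216, 209]), (247, [219, 216, 211]), (248, [219, 216, 211]), (249, [219, 217, 210])]
260 [(268, [30, 76, 155]), (269, [32, 77, 155]), (270, [30, 76, 155]), (271, [30, 76, 155]), (272, [32, 77, 155]), (273, [30, 7
[... 2967 characters left out ...]
514), (232, 511), (233, 508), (234, 540), (235, 582), (236, 584), (237, 587), (238, 580), (239, 512), (240, 369), (241, 278), (242, 276), (243, 272), (244, 359), (245, 525)]
clip row 240 [ 46.7 202. ]
clip row 241 [ 46.8 201.2]
clip row 242 [ 46.8 200.3]
clip row 243 [ 46.9 199.4]
clip row 244 [ 46.9 198.6]
clip row 245 [ 46.9 197.7]
blue row 270 [ -9.6 207.9] or [ 27.  207.9]
blue row 300 [ -9.9 187.8] or [ 27.8 187.8]
blue row 301 [ -9.9 187.1] or [ 27.9 187.1]
blue row 302 [ -9.9 186.4] or [ 27.9 186.4]
lamp row 224 [  2.2 233.8]
lamp row 225 [  2.2 233.2]
lamp row 226 [  2.2 232.5]
lamp row 227 [  2.2 231.9]
lamp row 238 [  2.2 224.9]
lamp row 239 [  2.2 224.3]
lamp row 240 [  2.2 223.7]
```

View pics/c3.png

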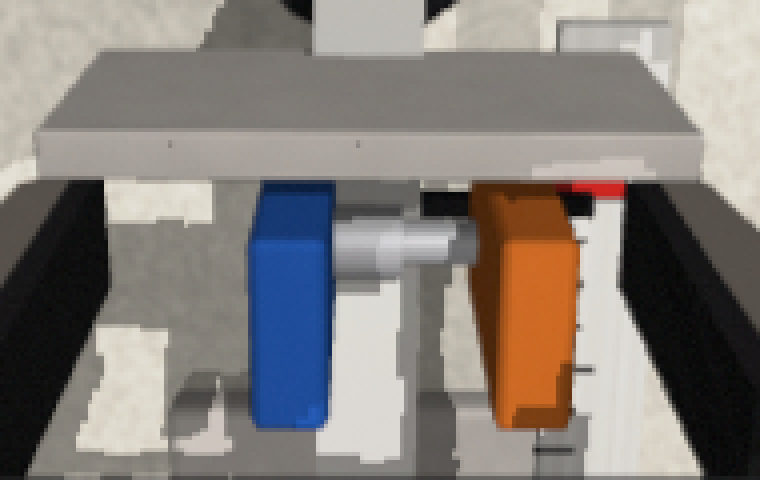

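The clip's near edge puts the mark at boom y ≈203.65, matching the earlier value. Blue plate and lamp plate edges put the leg at ≈202.3, so I'll push 1.3 mm further and then squeeze.

```bash
cat > s9.py <<'E'
from h import *
robot.servo_line(B(1.8,214.3,158),feed=20); robot.hold(.2); st("at mark")
im=viewer.read_camera("wrist"); cv2.imwrite("pics/q_wrist.png",im[:,:,::-1])
i=viewer.camera_info("wrist"); np.savez("pics/p_wrist_cam.npz",**{k:np.array(i[k]) for k in("camera_matrix","R","t")})
cv2.imwrite("pics/p_wrist.png",im[:,:,::-1])
E
python3 s9.py; python3 s8.py | grep -E "^(342|260|322|283|clip|blue|lamp)" | cut -c1-1100 | sed -E 's/^(342.*)/\1/'
```

```text
at mark 23.02 [  1.33 214.26 157.97] F [-0.12 -4.42  1.97] 0.876 2.4
342 [(236, [188, 181, 174]), (237, [202, 194, 188]), (238, [202, 193, 187]), (239, [185, 178, 171]), (240, [183, 122, 118]), (241, [207, 40, 36]), (242, [206, 38, 33]), (243, [206, 39, 34]), (244, [206, 38, 33]), (245, [182, 44, 40]), (246, [182, 152, 149]), (247, [219, 217, 212]), (248, [219, 216, 210]), (249, [219, 216, 211])]
260 [(268, [32, 77, 155]), (269, [31, 76, 154]), (270, [30, 76, 154]), (271, [30, 76, 154]), (272, [32, 77, 155]), (273, [30, 77, 154]), (274, [33, 77, 155]), (275, [32, 77, 155]), (276, [31, 76, 155]), (297, [32, 77, 153]), (298, [32, 77, 153]), (299, [33, 77, 154]), (300, [31, 75, 152]), (301, [27, 67, 135]), (302, [84, 89, 110]), (303, [123, 119, 115]), (304, [123, 118, 114]), (305, [123, 118, 115])]
322 [(266, [205, 106, 36]), (267, [205, 106, 37]), (268, [206, 106, 37]), (269, [205, 105, 36]), (270, [205, 105, 37]), (271, [205, 105, 37]), (272, [205, 104, 37]), (273, [205, 105, 37]), (274, [204, 104, 35]), (275, [205, 105, 36]), (276, [204, 104, 35]), (297, [122, 64, 19]), (298, [123, 6
[... 505 characters left out ...]
492), (232, 490), (233, 489), (234, 488), (235, 487), (236, 484), (237, 482), (238, 485), (239, 426), (240, 299), (241, 298), (242, 296), (243, 296), (244, 292), (245, 285)]
clip row 240 [ 46.9 203.4]
clip row 241 [ 46.9 202.6]
clip row 242 [ 47.  201.7]
clip row 243 [ 47.  200.8]
clip row 244 [ 47.1 200. ]
clip row 245 [ 47.1 199.1]
blue row 270 [ -9.3 209.3] or [ 27.2 209.4]
blue row 300 [ -9.6 189.1] or [ 28.1 189.2]
blue row 301 [ -9.6 188.5] or [ 28.1 188.5]
blue row 302 [ -9.6 187.8] or [ 28.1 187.8]
lamp row 224 [  2.4 235.2]
lamp row 225 [  2.4 234.6]
lamp row 226 [  2.4 233.9]
lamp row 227 [  2.4 233.3]
lamp row 238 [  2.5 226.3]
lamp row 239 [  2.5 225.7]
lamp row 240 [  2.5 225. ]
```

The leg is within about 0.4 mm of the mark, so I'll squeeze now.

```bash
cat > s10.py <<'E'
from h import *
grip(0.5,20); st("half")
grip(0.0,30); F=st("shut"); robot.hold(.3); F=st("shut2")
im=viewer.read_camera("wrist"); cv2.imwrite("pics/p_wrist.png",im[:,:,::-1])
i=viewer.camera_info("wrist"); np.savez("pics/p_wrist_cam.npz",**{k:np.array(i[k]) for k in("camera_matrix","R","t")})
E
python3 s10.py; python3 s8.py | grep -E "^(260|283|327|342|clip|blue|lamp)" | cut -c1-1100
python3 - <<'E'
import cv2
im=cv2.imread("pics/p_wrist.png")[180:320,180:380]; cv2.imwrite("pics/c4.png",cv2.resize(im,None,fx=4,fy=4,interpolation=cv2.INTER_NEAREST))
E
```

```text
half 23.73 [  4.45 213.99 158.17] F [ 6.88 -4.89 -2.23] 0.502 4.1
shut 24.05 [  1.64 214.38 158.09] F [-0.42 -5.12  3.64] 0.38 31.4
shut2 24.35 [  1.62 214.39 158.08] F [-0.29 -5.33  2.9 ] 0.384 31.4
342 [(236, [180, 173, 167]), (237, [180, 173, 168]), (238, [179, 172, 166]), (239, [163, 157, 151]), (240, [177, 107, 102]), (241, [215, 42, 37]), (242, [214, 41, 36]), (243, [217, 43, 39]), (244, [215, 41, 36]), (245, [194, 50, 45]), (246, [187, 153, 148]), (247, [222, 220, 215]), (248, [225, 223, 219]), (249, [225, 223, 219])]
260 [(268, [32, 80, 161]), (269, [32, 79, 161]), (270, [33, 81, 162]), (271, [35, 81, 163]), (272, [33, 80, 161]), (273, [31, 79, 160]), (274, [32, 79, 161]), (275, [34, 81, 162]), (276, [33, 80, 162]), (297, [30, 79, 159]), (298, [32, 79, 159]), (299, [34, 80, 159]), (300, [34, 79, 160]), (301, [28, 70, 141]), (302, [88, 93, 115]), (303, [128, 124, 119]), (304, [128, 123, 119]), (305, [129, 124, 120])]
327 [(266, [91, 85, 79]), (267, [91, 84, 78]), (268, [91, 85, 79]), (269, [91, 85, 79]), (270, [89, 83, 77]), (271, [87, 81, 75]), (272, [86, 80, 74]), (273, [76,
[... 598 characters left out ...]
512), (232, 513), (233, 508), (234, 506), (235, 502), (236, 502), (237, 503), (238, 505), (239, 448), (240, 318), (241, 308), (242, 308), (243, 310), (244, 308), (245, 293)]
clip row 240 [ 47.2 203.5]
clip row 241 [ 47.2 202.6]
clip row 242 [ 47.3 201.8]
clip row 243 [ 47.3 200.9]
clip row 244 [ 47.4 200.1]
clip row 245 [ 47.4 199.2]
blue row 270 [ -9.1 209.3] or [ 27.5 209.4]
blue row 300 [ -9.4 189.2] or [ 28.4 189.3]
blue row 301 [ -9.4 188.5] or [ 28.4 188.6]
blue row 302 [ -9.4 187.8] or [ 28.4 187.9]
lamp row 224 [  2.7 235.3]
lamp row 225 [  2.7 234.6]
lamp row 226 [  2.7 234. ]
lamp row 227 [  2.7 233.4]
lamp row 238 [  2.7 226.4]
lamp row 239 [  2.7 225.7]
lamp row 240 [  2.7 225.1]
```

View pics/c4.png

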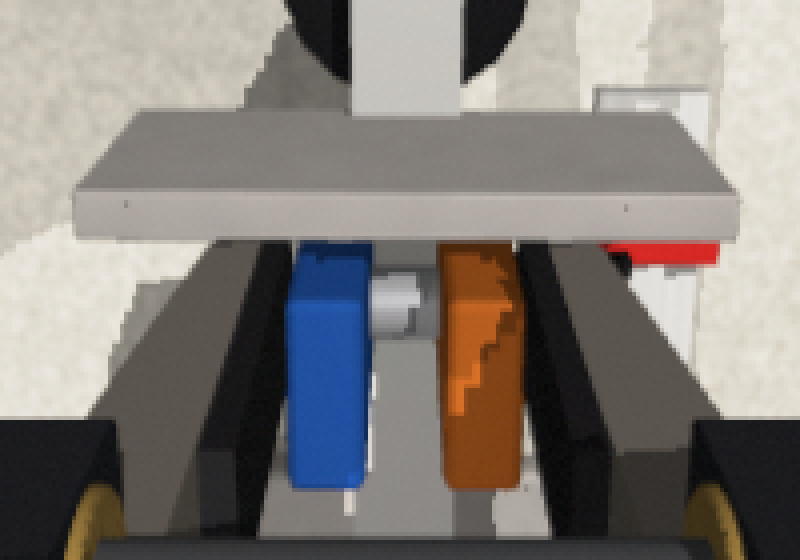

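The lever is shut: 35.3 mm between the fingers at 31 N, with nearly no side load. The leg is still at the mark. I'll check the saddle once more and hand in.

Run:
```python
from h import *
viewer.read_camera("side")
for n in("saddle","leg_index"):
    for d in viewer.pinpoint(n,"side")[:1]: print(n,d["confidence"],inv(w(d["at"],"side")))
st("final"); print(robot.job_done())
```

```text
saddle 0.59 [  -1.44781107 -135.47159994   79.88525552]
leg_index 0.97 [ 40.65403497 197.52289781 149.50852051]
final 24.55 [  1.62 214.38 158.08] F [-0.11 -4.34  2.43] 0.381 31.4
the job is handed in; nothing more can be done
None
```

The job is handed in at 24.6 s: the saddle hangs on the tail bar within about 5 mm of its middle, the leg measured within about 0.5 mm of the mark, and the lever is pinched shut against the blue plate at 31 N. I got no verdict back.

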